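# Ready the marker refill: seat the marker, open the safety cap

### The arm

A 6-joint arm with a two-finger parallel gripper is mounted at the origin on the work surface. World frame = base frame: x ahead of the robot, y to its left, z up, the work surface at z = 0. Lengths are in m, angles in rad, forces in N, time in s.
With the tool pointing down it reaches from about 0.25 to 0.775 m from the base axis. Payload 8.9 kg.
Tool frame: the origin (TCP) lies on the front face of the gripper's body, between the roots of the fingers; the fingertips stand robot.tips_ahead ahead of it and the grasp point (between the pads) lies 54 mm ahead of it (robot.tips_ahead is the distance from the TCP to the fingertips, in m); z points along the fingers, x is the direction in which the jaws open and shut, and the axes are right-handed (so a half turn about z gives the same grasp; the last joint's range is limited). The gripper opens to 85 mm and grips with 20 to 120 N. Pads are 22 mm wide; open, the fingers measure 114 mm over their backs; the gripper's body (76 mm by 85 mm) begins 54 mm behind the grasp point. The pads swing forward as they close: fully open they stand 13 mm farther back than shut.
Start: joints at [-1.413, 0.291, -0.153, 1.127, 0, 1.431], TCP at [0.154, -0.502, 0.304] pointing down, gripper open.
Joint ranges: [-2.52, 2.52], [-0.91, 1.74], [-1.3, 1.37], [-1.96, 2.02], [-1.52, 1.47], [-3.14, 3.14]. Speed limits (rad/s): [2.22, 2.22, 2.79, 3.14, 3.14, 3.14].

### API

Orientations are given as [roll, pitch, yaw] about the fixed x, y, z axes, in that order (R = Rz(yaw) Ry(pitch) Rx(roll)).
In Python, from station import robot gives the robot as it stands. The module is installed in compiled form; this text tells all that it offers.
- The arm moves only by the tool servo_tool, never from a script. Its argument "steps" is text: rows parted by semicolons, each of 7 numbers parted by spaces: the shift along the tool's x, y, z in mm, then the turn, a rotation vector about the tool's x, y, z in rad, then the opening, from 0 (shut) to 1 (fully open). A call has 1 to 20 rows; each row is the pose to reach, as a shift and turn from the pose commanded when the call began, along the tool's axes at that moment; what a row does not reach only later rows make up. A row lasts 1/8 s, in which the tool goes at most 62.5 mm and 10.7 degrees, less where a joint would pass 70% of its speed; a pose out of reach is approached as far as the arm can. A call with a gripper value outside its range is refused whole. The fingers move at their own pace and stop on an object; "grip_force" is the grip in N (left out, the last holds). Time passes only in rows, so rows that repeat a pose let the fingers close. It gives the time, the measured TCP pose, the force and the opening at its end, in the units of the state.
- robot.sense(): the state, without advancing time (a new reading comes with each control period).
- robot.capture(name): name is "scene" or "top"; returns a dict with "img" (420x560x3 uint8, blue, green, red), "range_z" (420x560 float32, m along the optical axis (not along the pixel's ray), 0 where there is no reading), "vfov" (degrees; the focal length in pixels is half the picture's height over the tangent of half this angle, whatever the lens; pixels are square), "cx", "cy" (the principal point, pixels), "T" (4x4, takes a point from camera to world coordinates). Camera axes: x right, y down, z forward; pixel columns grow to the right and rows downward; lengths in m; the calibration is good to about 2 mm. A picture is of the moment at which its call begins.
- robot.finish_job(): hands the job in, once; it reports no verdict.
Trained networks look in a picture, given as the dict that the camera call returned (one of the last four; its "shot" number tells which), for a name from the list of things; names that differ only in an ending like _2 or _b are one class to them, and where a whole thing is asked for, a point or a joint stands for the part that bears it (a point fixed in the world has none). Each returns a list of dicts, best first, with "conf" (0 to 1); they miss things now and then, are a little off and sometimes report something else, mostly with a low value. They report only what shows in the picture. A call takes as long as a camera call. They do not tell look-alikes from the thing itself.
- robot.find_in(picture, label): "bbox" ([centre column, centre row, width, height] in pixels, round what is visible of it).
- robot.regions_of(picture, label): "pixels" (420x560 bool, what is visible of it) and "bbox" ([centre column, centre row, width, height] in pixels, round what is visible of it).
- robot.tip_of(picture, label): "at" ([row, column] in pixels: a listed point, or the origin of a listed thing).
The state is a dict: "clock": time; "qpos": joint angles; "dq": joint speeds; "effort": joint torques, N m; "ee_pos": TCP position; "ee_rot": TCP orientation; "force": force on the tool from outside, world axes, zero at the start; "ft_torque": the same for the moment, N m; "gripper_width": opening from 0.0 (shut) to 1.0 (fully open).
Only numpy, scipy, OpenCV 4.12 (cv2) and the standard library are available. Lean on these libraries where they do the work, as an engineer would, in place of code of your own. Each camera call takes 0.05 s, during which the arm holds its last target.

### The job

Get the blue whiteboard marker ready for refilling: take it from the grey pen organiser and stand it, same end down, all the way into the hole of the yellow refill holder, and let go of it there. Then open the ink bottle: press its white safety cap down, twist it about a quarter turn anticlockwise while it is held down, and lift it off. Finish while still holding the cap, level and still, about 10 cm straight above the bottle, and leave the red marker, eraser, mouse and tape where they are.

Things in the scene. Friction and masses are not known exactly. Their poses are not given: they have to be found in the camera images.
- blue_marker_center (a point): Centre (half-way up, on the axis) of the blue whiteboard marker with a white sleeve: a round stick 18 mm across and 130 mm long, about 30 g, standing upright (own z up) in one of the two holes of the grey organiser (which one varies) with about 93 mm of it sticking out. Centre 72 mm above the desk at the start.
- red_marker_center (a point): Centre of the red marker, same size as the blue, upright in the organiser's other hole, 70 mm from the blue one. To be left alone.
- organiser: Grey pen block fixed to the desk, 60 (x) by 130 (y) by 45 mm high, origin at the centre of its underside; two blind holes of 21 mm at y = -35 and +35 mm in its own frame, 38 mm deep (floor 7 mm above the desk).
- holder: Yellow refill holder, a block 56 by 56 mm with its top 50 mm above the desk, on a thin dark steel foot 90 by 90 mm, fixed to the desk. Origin at the centre of its underside.
- holder_mouth (a point): Centre of the mouth of the holder's one upright round hole, in its top face, 50 mm above the desk. The hole is 21 mm across with a small chamfer, 42 mm deep; with the marker fully in, the marker's centre is 23 mm above this point and its top 88 mm above it.
- bottle: Blue ink bottle with a paper band, 57 mm across, clamped by a metal collar to a dark base plate 90 by 90 mm that is fixed to the desk: it neither turns nor shifts. Origin on its axis at desk height, own z up. The shoulder starts 74 mm above the desk and narrows to the neck (28 mm across) at 87 mm; neck top 117 mm.
- cap_center (a point): Centre (half-way up, on the axis) of the white ribbed safety cap with a red stripe on top along its x axis: round, 44 mm across, 28 mm high, 30 g, loose but locked on the bottle neck. Locked, its centre is 114 mm, its lower edge 100 mm and its top 128 mm above the desk, and the stripe is parallel to the bottle's x axis. 13 mm or more is free below its lower edge.
- eraser_center (a point): Centre of the black whiteboard eraser with grey felt, 52 by 132 by 34 mm, lying beyond the work. To be left alone.
- tape_center (a point): Centre of a lying roll of clear tape, 80 mm across, 20 mm high. To be left alone.
- mouse_center (a point): Centre of a black computer mouse, 60 by 105 by 32 mm. To be left alone.
- cap: The same cap; origin at the centre of its lower edge. A spring holds it up in a notch: pressing takes 6 N at first, 9 N at 4 mm. It must be down 3 mm or more (solid stop at 6 mm) while it turns. It opens anticlockwise seen from above, not clockwise; between 50 and 130 degrees from locked the catch is past, the spring lets it rise and it lifts straight off.
- blue_marker: The blue marker as a whole; origin at the centre of its lower end, 65 mm below its centre.
Not all that is in view belongs to the job. What is shaped like the bottle but orange is not meant.

How it is judged:
By the outcome, as a careful person would: the job done as asked, in the order asked, and still so for the second after the job is handed in, while the arm keeps its last pose, push and grip.
It also fails if it takes over 64 s, if anything falls off the work surface, if the arm or the gripper's body presses on something with over 40 N, if the wrist force passes 120 N, or if a joint passes its speed limit or range.

## Working session

There is one attempt and no reset: what is moved stays moved. The work goes in short steps, Python scripts to look and compute and a tool call to move; the robot and the scene stay as the last step left them, time stands still between calls to the robot, and variables do not carry over. Pictures are saved under pics/ and viewed, and the job is handed in when it is done.

Besides the shell and the picture viewer there is one more tool, called after "Request:" as name(argument=value, ...) on one line, values as JSON. servo_tool: Moves the arm, as the interface text tells. Its arguments: {"type":"object","properties":{"steps":{"type":"string"},"grip_force":{"type":"number"}},"required":["steps"]}

```bash
mkdir -p pics
cat > h.py <<'E'
import numpy as np, cv2
from station import robot
def world(p,u,v,z=None):
    f=210/np.tan(np.radians(p['vfov'])/2)
    d=np.array([(u-p['cx'])/f,(v-p['cy'])/f,1.0]);T=np.array(p['T'])
    if z is None:
        r=p['range_z'][int(round(v)),int(round(u))]; return (T@np.r_[d*r,1])[:3]
    w=T[:3,:3]@d; o=T[:3,3]; return o+w*(z-o[2])/w[2]
def cloud(p):
    f=210/np.tan(np.radians(p['vfov'])/2)
    v,u=np.mgrid[0:420,0:560]; r=p['range_z']
    P=np.stack([(u-p['cx'])/f*r,(v-p['cy'])/f*r,r],-1);T=np.array(p['T'])
    return P@T[:3,:3].T+T[:3,3]
E
python3 - <<'E'
from h import *
s=robot.sense(); print({k:np.round(v,3).tolist() for k,v in s.items()}, robot.tips_ahead)
for n in ('scene','top'):
    p=robot.capture(n); cv2.imwrite(f'pics/{n}0.png',p['img']); print(n,p['vfov'],p['cx'],p['cy'],np.round(p['T'],3).tolist())
    for l in ['blue_marker_center','holder_mouth','cap_center','red_marker_center']:
        z={'blue_marker_center':.072,'red_marker_center':.072,'holder_mouth':.05,'cap_center':.114}[l]
        for d in robot.tip_of(p,l)[:3]: print(l,round(d['conf'],2),np.round(d['at'],1),np.round(world(p,d['at'][1],d['at'][0],z),4))
E
```

```text
{'clock': 0.0, 'qpos': [-1.413, 0.291, -0.154, 1.127, -0.0, 1.431], 'dq': [0.0, 0.0, 0.001, -0.001, 0.001, -0.0], 'effort': [0.001, -53.714, 33.137, 0.016, 0.0, -0.0], 'ee_pos': [0.153, -0.502, 0.303], 'ee_rot': [-3.141, 0.001, -1.274], 'force': [0.225, -0.102, 0.233], 'ft_torque': [0.044, -0.006, 0.004], 'gripper_width': 1.001} 0.0726
scene 53.527424804599065 272.6604319889607 203.6861127448158 [[0.003, 0.561, -0.828, 1.329], [1.0, -0.019, -0.009, -0.018], [-0.02, -0.828, -0.561, 0.61], [0.0, 0.0, 0.0, 1.0]]
blue_marker_center 0.71 [203.5 389.8] [0.5425 0.2411 0.072 ]
holder_mouth 0.59 [209.7 278.7] [ 0.5275 -0.0127  0.05  ]
holder_mouth 0.25 [224.6 178.2] [ 0.5787 -0.2398  0.05  ]
cap_center 0.58 [204.5 389.4] [0.6076 0.2192 0.114 ]
cap_center 0.56 [185.2 170.9] [ 0.5129 -0.2593  0.114 ]
red_marker_center 0.63 [196.8 360.2] [0.5124 0.1789 0.072 ]
red_marker_center 0.25 [203.8 391.9] [0.5439 0.2456 0.072 ]
top 46.376976498910125 284.0954393059754 210.05509295245002 [[-0.044, -0.978, 0.202, 0.301], [-0.999, 0.042, -0.014, -0.028], [0.005, -0.202, -0.979, 1.398], [0.0, 0.0, 0.0, 1.0]]
blue_marker_center 0.42 [232.3 176.8] [0.5247 0.2495 0.072 ]
holder_mouth 0.78 [224.  278.5] [ 0.5395 -0.0292  0.05  ]
cap_center 0.57 [222.9 362.6] [ 0.5214 -0.2529  0.114 ]
red_marker_center 0.75 [228.5 176.1] [0.5353 0.2514 0.072 ]
red_marker_center 0.65 [229.3 201.9] [0.53   0.1809 0.072 ]
```

View pics/scene0.png

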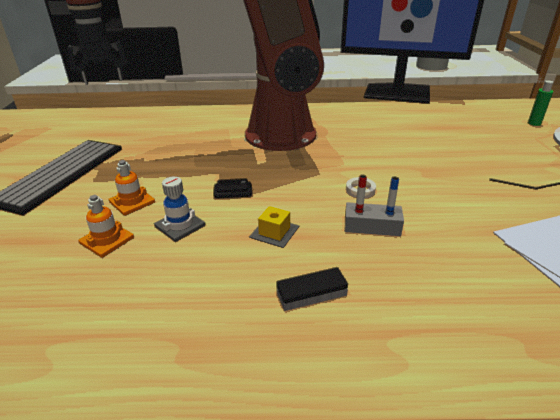

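View pics/top0.png

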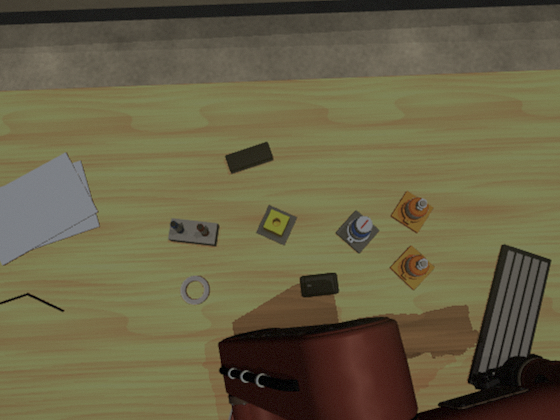

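Scene picture: the blue marker is at (393,196) and the red at (361,195) in the grey organiser. The yellow holder is at (274,223). Of the bottle-shaped candidates (176,207), (126,185) and (101,222), only the one at (176,207) is blue with a white cap. The other two are orange decoys. I'll confirm in a crop and measure.

Run:
```python
from h import *
s=robot.capture('scene'); t=robot.capture('top')
a=cv2.resize(s['img'][150:250,150:420],None,fx=2.9,fy=2.9,interpolation=cv2.INTER_CUBIC)
b=cv2.resize(t['img'][180:270,160:430],None,fx=2.9,fy=2.9,interpolation=cv2.INTER_CUBIC)
cv2.imwrite('pics/crop1.png',np.vstack([a,b]))
for n,p in (('scene',s),('top',t)):
    C=cloud(p)
    h=cv2.cvtColor(p['img'],cv2.COLOR_BGR2HSV).astype(int)
    ok=p['range_z']>0
    desk=C[ok&(abs(C[...,2])<.02)&(C[...,0]>.4)&(C[...,0]<.7)][:,2]; print(n,'desk z',np.median(desk))
    def rep(name,m):
        P=C[m&ok]; 
        if len(P)<3: print(name,len(P));return
        print(name,len(P),'mean',P.mean(0).round(4),'min',P.min(0).round(4),'max',P.max(0).round(4)); return P
    def reg(x,y,r): return (abs(C[...,0]-x)<r)&(abs(C[...,1]-y)<r)
    rep('blue',reg(.53,.245,.03)&(C[...,2]>.055)&(C[...,2]<.145))
    rep('red',reg(.53,.178,.03)&(C[...,2]>.055)&(C[...,2]<.145))
    for z,nm,x,y,r in ((.045,'organiser',.53,.212,.08),(.05,'holder',.535,-.02,.05),(.128,'cap',.52,-.255,.05)):
        P=rep(nm,reg(x,y,r)&(abs(C[...,2]-z)<.006))
        if P is not None:
            rc=cv2.minAreaRect((P[:,:2]*1000).astype(np.float32)); print('  rect',np.round(rc[0],1),np.round(rc[1],1),rc[2])
            if nm=='cap':print(' z',np.median(P[:,2]))
```

```text
scene desk z 8.63137200199926e-05
blue 280 mean [0.5432 0.2423 0.1007] min [0.5288 0.2344 0.055 ] max [0.5496 0.2536 0.1394]
red 269 mean [0.5324 0.1738 0.1001] min [0.5195 0.1656 0.0552] max [0.5381 0.1847 0.1386]
organiser 831 mean [0.5387 0.2088 0.0447] min [0.4925 0.1418 0.039 ] max [0.5733 0.2776 0.0506]
  rect [531.6 210.2] [129.4  65.9] 81.38811492919922
holder 384 mean [ 0.55   -0.0245  0.0493] min [ 0.5105 -0.0607  0.044 ] max [0.5842 0.0112 0.0525]
  rect [546.8 -24.8] [58.1 61.2] 63.72919845581055
cap 187 mean [ 0.5206 -0.2544  0.1271] min [ 0.4939 -0.2771  0.1225] max [ 0.5397 -0.2331  0.1306]
  rect [ 517.3 -255.5] [44.4 42.4] 40.06658935546875
 z 0.1275099281384368
top desk z 0.0012443363839793609
blue 87 mean [0.5331 0.2423 0.114 ] min [0.5264 0.2357 0.056 ] max [0.5443 0.2533 0.144 ]
red 83 mean [0.5221 0.1737 0.1136] min [0.5154 0.1669 0.0564] max [0.5339 0.1835 0.1418]
organiser 797 mean [0.528  0.2083 0.0456] min [0.4911 0.1426 0.039 ] max [0.5676 0.2803 0.051 ]
  rect [530.5 211.1] [131.4  61. ] 81.0264663696289
holder 354 mean [ 0.5444 -0.0237  0.0502] min [ 0.5082 -0.0594  0.0441] max [0.5805 0.0115 0.056 ]
  rect [545.3 -23.6] [56.7 56.7] 62.73176574707031
cap 218 mean [ 0.5143 -0.2537  0.1285] min [ 0.4924 -0.2753  0.122 ] max [ 0.5351 -0.2323  0.1339]
  rect [ 513.8 -253.8] [42.7 42.9] 0.9513077735900879
 z 0.12841621009252213
```

View pics/crop1.png

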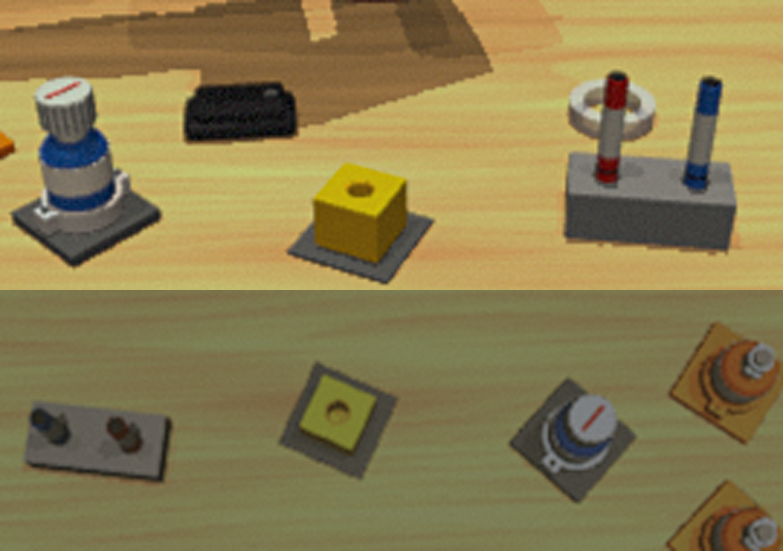

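The crop confirms it: the blue marker is in the +y hole, and the blue bottle with the white striped cap is the leftmost of the three in the lower half. Now refined fits.

Run:
```python
from h import *
from scipy.optimize import least_squares
for n in ('scene','top'):
    p=robot.capture(n); C=cloud(p); ok=p['range_z']>0
    img=p['img'].astype(int)
    def cyl(x,y,r,z0,z1,rad):
        m=ok&(np.hypot(C[...,0]-x,C[...,1]-y)<r)&(C[...,2]>z0)&(C[...,2]<z1); P=C[m]
        f=least_squares(lambda q:np.hypot(P[:,0]-q[0],P[:,1]-q[1])-rad,[x,y],loss='soft_l1',f_scale=.002)
        return f.x.round(4),len(P),P
    print(n,'blue',cyl(.538,.2445,.025,.06,.13,.009)[:2],'red',cyl(.527,.175,.025,.06,.13,.009)[:2])
    print(' cap',cyl(.515,-.2546,.035,.103,.122,.022)[:2])
    for nm,x,y,z in (('blue top',.538,.2445,.137),('cap top',.515,-.2546,.128)):
        m=ok&(np.hypot(C[...,0]-x,C[...,1]-y)<.032)&(abs(C[...,2]-z)<(.004))
        P=C[m]; print(nm,len(P),((P.min(0)+P.max(0))/2).round(4),P.mean(0).round(4))
    # red stripe
    g=(img[...,2]-(img[...,1]+img[...,0])/2>(35 if n=='scene' else 25))&(np.hypot(C[...,0]-.515,C[...,1]+.2546)<.024)&(C[...,2]>.118)
    v,u=np.nonzero(g); W=np.array([world(p,a,b,.128) for a,b in zip(u,v)])
    if len(W)>3:
        U,S,V=np.linalg.svd(W[:,:2]-W[:,:2].mean(0)); print(' stripe',len(W),W.mean(0).round(4),np.degrees(np.arctan2(V[0,1],V[0,0])))
    # hole of holder by dark pixels, yellow mask
    hs=cv2.cvtColor(p['img'],cv2.COLOR_BGR2HSV)
    m=(hs[...,0]>18)&(hs[...,0]<38)&(hs[...,1]>140)
    m2=ok&(abs(C[...,0]-.546)<.045)&(abs(C[...,1]+.024)<.045)&(abs(C[...,2]-.05)<.005)
    P=C[m2]; rc=cv2.minAreaRect((P[:,:2]*1000).astype(np.float32)); print(' holder',rc)
    d=ok&(abs(C[...,0]-.546)<.018)&(abs(C[...,1]+.024)<.018)
    # dark: 
    gray=p['img'].max(2).astype(float); vv,uu=np.nonzero(d); lev=np.median(gray[d])
    W=np.array([np.r_[world(p,a,b,.05)[:2],gray[b,a]] for a,b in zip(uu,vv)])
    k=W[:,2]<lev*.8; print(' hole dark',k.sum(),W[k].mean(0).round(4),((W[k].min(0)+W[k].max(0))/2).round(4))
    for nm in ('mouse_center','tape_center','eraser_center'):
        for q in robot.tip_of(p,nm)[:1]: print(nm,q['conf'],world(p,q['at'][1],q['at'][0],.017).round(3))
```

```text
scene blue (array([0.5371, 0.2441]), 215) red (array([0.5259, 0.175 ]), 210)
 cap (array([ 0.516 , -0.2557]), 142)
blue top 37 [0.5377 0.2433 0.136 ] [0.5399 0.2433 0.1363]
cap top 179 [ 0.5165 -0.2549  0.1272] [ 0.5204 -0.2548  0.1275]
 stripe 22 [ 0.5152 -0.2554  0.128 ] -43.4684308603566
 holder ((547.1445922851562, -24.62253189086914), (57.238948822021484, 59.72053909301758), 62.73951721191406)
 hole dark 39 [ 5.489000e-01 -2.390000e-02  1.218718e+02] [ 5.485e-01 -2.380e-02  1.245e+02]
mouse_center 0.62 [ 0.377 -0.127  0.017]
tape_center 0.87 [0.39  0.209 0.017]
eraser_center 0.59 [0.751 0.048 0.017]
top blue (array([0.5362, 0.2455]), 47) red (array([0.5253, 0.1762]), 41)
 cap (array([ 0.5149, -0.2545]), 26)
blue top 33 [0.5364 0.2457 0.1369] [0.536  0.2451 0.1372]
cap top 191 [ 0.5139 -0.2539  0.128 ] [ 0.5149 -0.2542  0.1284]
 stripe 20 [ 0.5161 -0.2535  0.128 ] 137.54747686237627
 holder ((544.9112548828125, -23.414215087890625), (55.77962875366211, 56.94770812988281), 63.809085845947266)
 hole dark 20 [ 5.514e-01 -2.260e-02  7.415e+01] [ 5.513e-01 -2.260e-02  7.700e+01]
mouse_center 0.58 [ 0.37  -0.137  0.017]
tape_center 0.63 [0.362 0.208 0.017]
eraser_center 0.78 [0.75  0.049 0.017]
```

Run:
```python
from h import *
o=[]
for n,(u,v) in (('scene',(275,222)),('top',(277,224))):
    p=robot.capture(n); c=p['img'][v-24:v+24,u-24:u+24]; f=8
    c=cv2.resize(c,None,fx=f,fy=f,interpolation=cv2.INTER_CUBIC)
    F=210/np.tan(np.radians(p['vfov'])/2); T=np.array(p['T'])
    def proj(w):
        q=T[:3,:3].T@(np.array(w)-T[:3,3]); return ((q[0]/q[2]*F+p['cx']-(u-24)+.5)*f,(q[1]/q[2]*F+p['cy']-(v-24)+.5)*f)
    x,y=(.5471,-.0246) if n=='scene' else (.5449,-.0234)
    pts=np.array([proj((x+.0105*np.cos(a),y+.0105*np.sin(a),.05)) for a in np.linspace(0,6.28,40)]).astype(np.int32)
    cv2.polylines(c,[pts],True,(255,0,255),1)
    a0=np.radians(63.3)
    pts=np.array([proj((x+.0396*np.cos(a),y+.0396*np.sin(a),.05)) for a in a0+np.pi/4+np.arange(4)*np.pi/2]).astype(np.int32)
    cv2.polylines(c,[pts],True,(255,255,0),1); o.append(c)
cv2.imwrite('pics/hole.png',np.hstack(o))
```

```text
(no output)
```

View pics/hole.png

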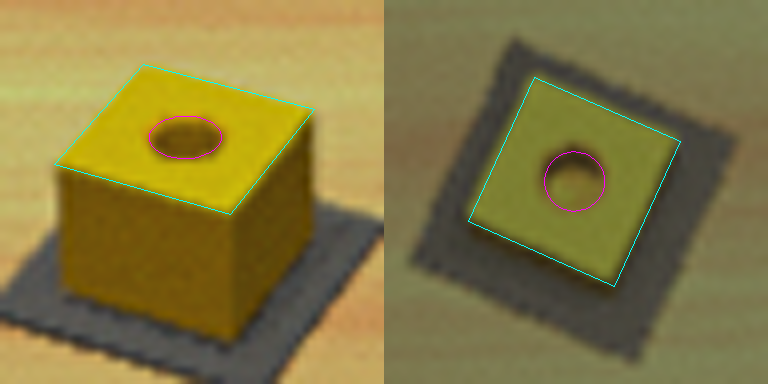

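```bash
cat >> h.py <<'E'
from scipy.spatial.transform import Rotation as Ro
def delta(x,y,z,yaw_deg):
    s=robot.sense(); R=Ro.from_euler('xyz',s['ee_rot'])
    T=Ro.from_euler('xyz',[np.pi,0,np.radians(yaw_deg)])
    d=R.inv().apply(np.array([x,y,z])-s['ee_pos'])*1000
    print('shift mm',d.round(1),'rotvec',(R.inv()*T).as_rotvec().round(3)); 
def st():
    s=robot.sense(); print('t',round(s['clock'],2),'pos',np.round(s['ee_pos'],4),'rot',np.round(s['ee_rot'],3),'F',np.round(s['force'],1),'M',np.round(s['ft_torque'],2),'w',round(s['gripper_width'],3),'q',np.round(s['qpos'],2))
E
python3 -c "
from h import *
delta(.5367,.2448,.26,-9.2)"
```

```text
shift mm [-602.2 -584.8   43.9] rotvec [ 0.     0.    -1.113]
```

Request:
servo_tool(steps="-602 -585 0 0 0 -1.113 1;-602 -585 0 0 0 -1.113 1;-602 -585 0 0 0 -1.113 1;-602 -585 0 0 0 -1.113 1;-602 -585 0 0 0 -1.113 1;-602 -585 0 0 0 -1.113 1;-602 -585 0 0 0 -1.113 1;-602 -585 0 0 0 -1.113 1;-602 -585 0 0 0 -1.113 1;-602 -585 0 0 0 -1.113 1;-602 -585 0 0 0 -1.113 1;-602 -585 0 0 0 -1.113 1;-602 -585 0 0 0 -1.113 1;-602 -585 0 0 0 -1.113 1;-602 -585 44 0 0 -1.113 1;-602 -585 44 0 0 -1.113 1;-602 -585 44 0 0 -1.113 1;-602 -585 44 0 0 -1.113 1;-602 -585 44 0 0 -1.113 1;-602 -585 44 0 0 -1.113 1")

```text
clock: 3.6
ee_pos: [0.5371, 0.2446, 0.2605]
ee_rot: [-3.141, -0.001, -0.161]
force: [-0.1, -0.3, -0.0]
gripper_width: 1.001
```

```bash
python3 -c "
from h import *
st();delta(.5367,.2448,.149,-9.2)"
```

```text
t 3.6 pos [0.5371 0.2446 0.2605] rot [-3.141e+00 -1.000e-03 -1.610e-01] F [-0.1 -0.3 -0. ] M [ 0.   -0.06 -0.06] w 1.001 q [ 0.3   0.44 -0.05  1.08  0.    2.04]
shift mm [ -0.5  -0.  111.5] rotvec [-0.    -0.001 -0.001]
```

Request:
servo_tool(steps="0 0 40 0 0 0 1;0 0 80 0 0 0 1;0 0 111 0 0 0 1;0 0 111 0 0 0 1;0 0 111 0 0 0 1;0 0 111 0 0 0 0;0 0 111 0 0 0 0;0 0 111 0 0 0 0;0 0 111 0 0 0 0;0 0 111 0 0 0 0;0 0 111 0 0 0 0;0 0 111 0 0 0 0;0 0 111 0 0 0 0", grip_force=40)

```text
clock: 5.22
ee_pos: [0.537, 0.2448, 0.1492]
ee_rot: [-3.141, -0.0, -0.161]
force: [-1.3, -0.4, 5.2]
gripper_width: 0.197
```

```bash
python3 -c "
from h import *
st()"
```

```text
t 5.22 pos [0.537  0.2448 0.1492] rot [-3.141 -0.    -0.161] F [-1.3 -0.4  5.2] M [ 0.    0.3  -0.03] w 0.197 q [ 0.3   0.54 -0.2   0.83  0.    2.04]
```

Request:
servo_tool(steps="0 0 -20 0 0 0 0;0 0 -50 0 0 0 0;0 0 -90 0 0 0 0;0 0 -130 0 0 0 0;0 0 -150 0 0 0 0;0 0 -150 0 0 0 0;0 0 -150 0 0 0 0")

```text
clock: 6.1
ee_pos: [0.5365, 0.2446, 0.2976]
ee_rot: [3.141, 0.002, -0.161]
force: [-0.4, 0.5, -0.4]
gripper_width: 0.198
```

```bash
python3 -c "
from h import *
st();delta(.5463,-.0240,.299,-9.2)
p=robot.capture('scene');cv2.imwrite('pics/l.png',cv2.resize(p['img'][60:260,230:480],None,fx=3,fy=3,interpolation=cv2.INTER_CUBIC))"
```

```text
t 6.1 pos [0.5365 0.2446 0.2976] rot [ 3.141e+00  2.000e-03 -1.610e-01] F [-0.4  0.5 -0.4] M [-0.01 -0.02 -0.01] w 0.198 q [ 0.3   0.42  0.02  1.17 -0.    2.04]
shift mm [ 52.8 263.5  -1.3] rotvec [ 0.001  0.002 -0.   ]
```

View pics/l.png

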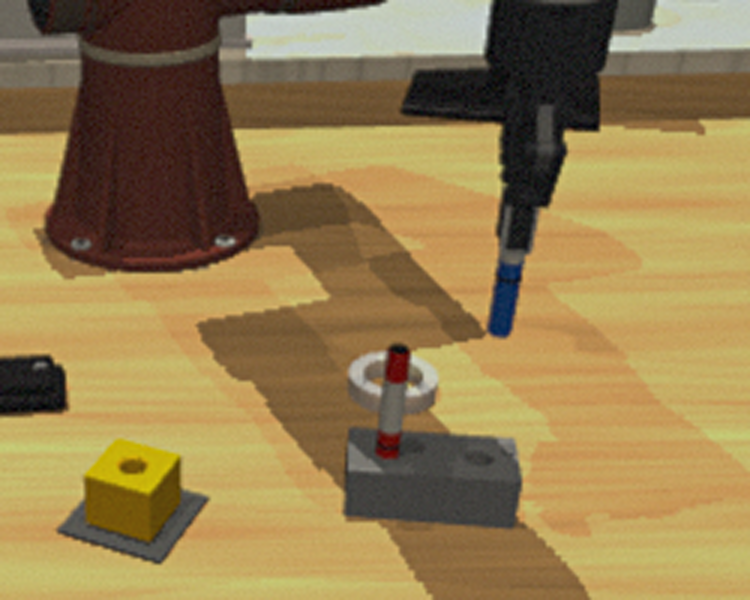

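The marker is held upright, its lower end at crop pixel (500,330), and the red one is untouched. Now over the holder.

Request:
servo_tool(steps="10 50 0 0 0 0 0;21 105 0 0 0 0 0;32 158 0 0 0 0 0;42 210 0 0 0 0 0;49 245 0 0 0 0 0;53 263 0 0 0 0 0;53 263 20 0 0 0 0;53 263 50 0 0 0 0;53 263 80 0 0 0 0;53 263 85 0 0 0 0;53 263 85 0 0 0 0;53 263 85 0 0 0 0")

```text
clock: 7.65
ee_pos: [0.5477, -0.0233, 0.215]
ee_rot: [3.142, -0.002, -0.161]
force: [0.4, 0.4, -0.2]
gripper_width: 0.197
```

```bash
cat > m.py <<'E'
from h import *
from scipy.optimize import least_squares
st(); s=robot.sense(); x,y,z=s['ee_pos']
for n in ('scene','top'):
    p=robot.capture(n); C=cloud(p); ok=p['range_z']>0
    zb=z-.142
    for a,b in ((zb,zb+.025),(zb,zb+.045)):
        m=ok&(np.hypot(C[...,0]-x,C[...,1]-y)<.02)&(C[...,2]>a)&(C[...,2]<b); P=C[m]
        if len(P)>5:
            f=least_squares(lambda q:np.hypot(P[:,0]-q[0],P[:,1]-q[1])-.009,[x,y],loss='soft_l1',f_scale=.002); print(n,len(P),f.x.round(4),P[:,2].min().round(4))
    P=C[ok&(abs(C[...,0]-.546)<.045)&(abs(C[...,1]+.024)<.045)&(abs(C[...,2]-.05)<.005)]
    print(' holder',cv2.minAreaRect((P[:,:2]*1000).astype(np.float32)))
    cv2.imwrite('pics/ins_%s.png'%n,cv2.resize(p['img'][130:270,200:350],None,fx=4,fy=4,interpolation=cv2.INTER_CUBIC))
E
python3 m.py
```

```text
t 7.65 pos [ 0.5477 -0.0233  0.215 ] rot [ 3.142e+00 -2.000e-03 -1.610e-01] F [ 0.4  0.4 -0.2] M [-0.03 -0.02 -0.  ] w 0.197 q [-0.18  0.4  -0.24  0.93  0.    1.56]
scene 70 [ 0.5477 -0.0239] 0.0732
scene 128 [ 0.5479 -0.0239] 0.0732
 holder ((547.465087890625, -24.44959259033203), (58.35940933227539, 58.978187561035156), 62.41761779785156)
 holder ((0.0, 0.0), (0.0, 0.0), 0.0)
```

View pics/ins_scene.png

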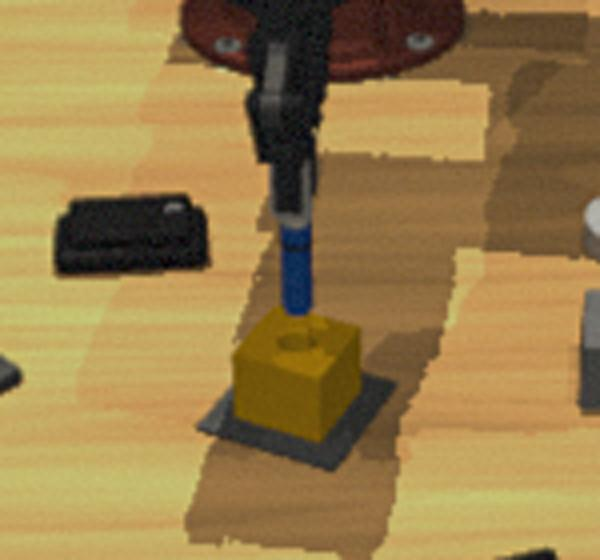

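Request:
servo_tool(steps="-0.5 0.6 0 0 0 0 0;-0.5 0.6 10 0 0 0 0;-0.5 0.6 17 0 0 0 0;-0.5 0.6 22 0 0 0 0;-0.5 0.6 26 0 0 0 0;-0.5 0.6 30 0 0 0 0;-0.5 0.6 30 0 0 0 0")

```text
clock: 8.62
ee_pos: [0.5464, -0.0239, 0.1836]
ee_rot: [-3.142, 0.0, -0.161]
force: [-0.1, 0.6, 0.0]
gripper_width: 0.2
```

```bash
python3 m.py
```

```text
t 8.62 pos [ 0.5464 -0.0239  0.1836] rot [-3.142  0.    -0.161] F [-0.1  0.6  0. ] M [0.01 0.1  0.03] w 0.2 q [-0.18  0.43 -0.29  0.86  0.    1.55]
scene 132 [ 0.5471 -0.0236] 0.0452
scene 189 [ 0.5467 -0.024 ] 0.0452
 holder ((547.2890014648438, -25.508174896240234), (57.98395538330078, 57.91337203979492), 62.87273025512695)
 holder ((0.0, 0.0), (0.0, 0.0), 0.0)
```

View pics/ins_scene.png

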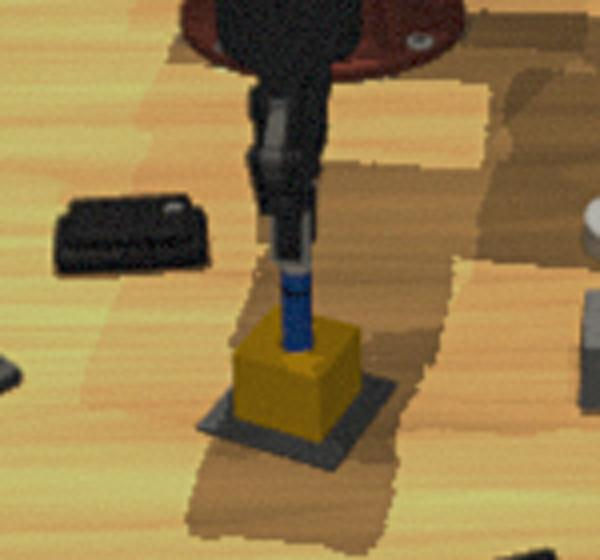

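It has entered the hole with no side force. Continuing down.

Request:
servo_tool(steps="0 0 6 0 0 0 0;0 0 12 0 0 0 0;0 0 18 0 0 0 0;0 0 24 0 0 0 0;0 0 29 0 0 0 0;0 0 32 0 0 0 0;0 0 34 0 0 0 0;0 0 34 0 0 0 0")

```text
clock: 9.72
ee_pos: [0.5466, -0.0239, 0.1503]
ee_rot: [3.142, -0.001, -0.161]
force: [-0.5, -0.1, 2.8]
gripper_width: 0.199
```

```bash
python3 m.py
```

```text
t 9.72 pos [ 0.5466 -0.0239  0.1503] rot [ 3.142e+00 -1.000e-03 -1.610e-01] F [-0.5 -0.1  2.8] M [ 0.03  0.24 -0.01] w 0.199 q [-0.18  0.47 -0.33  0.78 -0.    1.55]
scene 91 [ 0.549  -0.0234] 0.0455
 holder ((546.8310546875, -24.706417083740234), (57.16973114013672, 61.04851150512695), 62.56554412841797)
 holder ((0.0, 0.0), (0.0, 0.0), 0.0)
```

Request:
servo_tool(steps="0 0 1 0 0 0 0;0 0 1 0 0 0 0;0 0 0 0 0 0 0.6;0 0 0 0 0 0 1;0 0 0 0 0 0 1;0 0 0 0 0 0 1;0 0 0 0 0 0 1;0 0 -10 0 0 0 1;0 0 -40 0 0 0 1;0 0 -80 0 0 0 1;0 0 -115 0 0 0 1;0 0 -115 0 0 0 1")

```text
clock: 11.32
ee_pos: [0.5479, -0.0241, 0.2683]
ee_rot: [3.142, -0.006, -0.161]
force: [0.2, -0.7, 0.0]
gripper_width: 0.999
```

```bash
python3 -c "
from h import *
st();delta(.5155,-.2548,.25,-9.2)
for n in ('scene','top'):
  p=robot.capture(n);C=cloud(p);m=(np.hypot(C[...,0]-.546,C[...,1]+.024)<.02)&(C[...,2]>.06)&(C[...,2]<.15)&(p['range_z']>0)
  print(n,m.sum(),C[m].max(0) if m.any() else '')
  cv2.imwrite('pics/r_%s.png'%n,cv2.resize(p['img'][120:280,130:400],None,fx=2.8,fy=2.8,interpolation=cv2.INTER_CUBIC))"
```

```text
t 11.32 pos [ 0.5479 -0.0241  0.2683] rot [ 3.142 -0.006 -0.161] F [ 0.2 -0.7  0. ] M [-0.01 -0.05  0.03] w 0.999 q [-0.18  0.35 -0.16  1.05  0.    1.55]
shift mm [  4.9 232.9  18.3] rotvec [ 0.    -0.006 -0.   ]
scene 258 [ 0.55848013 -0.01568688  0.14001474]
top 0
```

View pics/r_scene.png

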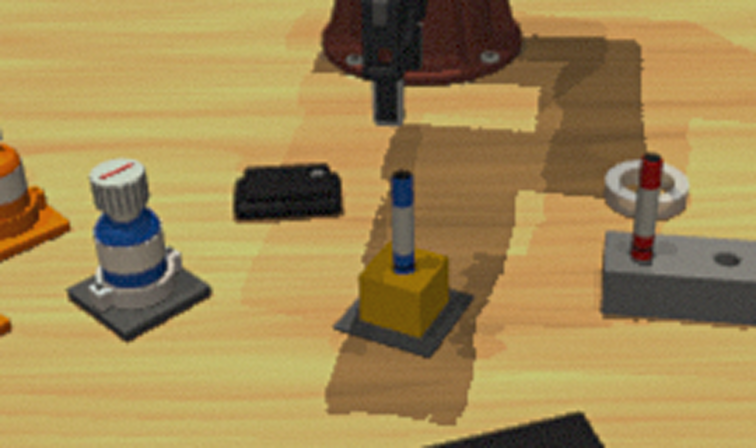

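The blue marker stands fully in the holder with its top at about 0.139 m, and it is released. Next, over the cap.

Request:
servo_tool(steps="1 50 0 0 0 0 1;2 105 0 0 0 0 1;3 160 0 0 0 0 1;4 205 0 0 0 0 1;5 233 0 0 -0.005 0 1;5 233 18 0 -0.005 0 1;5 233 18 0 -0.005 0 1;5 233 18 0 -0.005 0 1")

```text
clock: 12.42
ee_pos: [0.5139, -0.2542, 0.2467]
ee_rot: [-3.141, 0.006, -0.161]
force: [-0.1, -0.1, 0.3]
gripper_width: 1.001
```

```bash
python3 -c "
from h import *
st();delta(.5157,-.2550,.170,-9.2)"
```

```text
t 12.43 pos [ 0.5139 -0.2542  0.2467] rot [-3.141  0.006 -0.161] F [-0.1 -0.1  0.3] M [0.   0.04 0.  ] w 1.001 q [-0.59  0.42 -0.11  1.04 -0.    1.15]
shift mm [ 2.3  0.5 76.7] rotvec [-0.     0.006  0.   ]
```

Request:
servo_tool(steps="2 0.5 20 0 0.005 0 1;2 0.5 45 0 0.005 0 1;2 0.5 65 0 0.005 0 1;2 0.5 76 0 0.005 0 1;2 0.5 76 0 0.005 0 1;2 0.5 76 0 0.005 0 1")

```text
clock: 13.18
ee_pos: [0.5161, -0.2556, 0.1718]
ee_rot: [3.141, -0.001, -0.161]
force: [-0.3, 0.3, 1.2]
gripper_width: 1.0
```

```bash
python3 -c "
from h import *
st();delta(.5157,-.2550,.170,-9.2)
for n in ('scene','top'):
  p=robot.capture(n)
  cv2.imwrite('pics/c_%s.png'%n,cv2.resize(p['img'][120:280,100:230] if n=='scene' else p['img'][160:300,280:440],None,fx=3.5,fy=3.5,interpolation=cv2.INTER_CUBIC))"
```

```text
t 13.18 pos [ 0.5161 -0.2556  0.1718] rot [ 3.141e+00 -1.000e-03 -1.610e-01] F [-0.3  0.3  1.2] M [ 0.03 -0.06  0.01] w 1.0 q [-0.59  0.49 -0.22  0.86  0.    1.14]
shift mm [-0.5 -0.5  1.8] rotvec [ 0.001 -0.001 -0.   ]
```

View pics/c_scene.png

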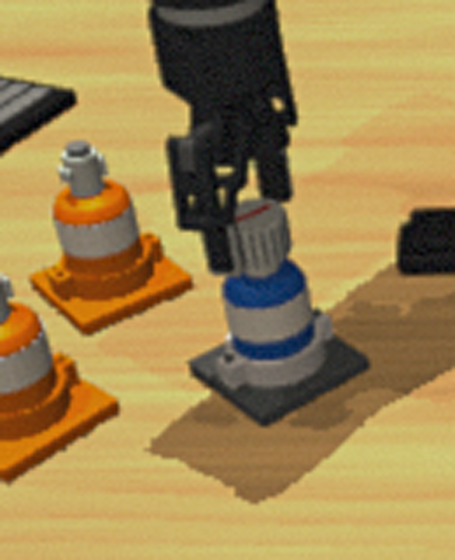

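The jaws straddle the cap. Closing on it.

Request:
servo_tool(steps="0 0 1 0 0 0 0;0 0 1 0 0 0 0;0 0 1 0 0 0 0;0 0 1 0 0 0 0;0 0 1 0 0 0 0;0 0 1 0 0 0 0;0 0 1 0 0 0 0", grip_force=80)

```text
clock: 14.15
ee_pos: [0.5156, -0.2555, 0.1704]
ee_rot: [3.141, -0.0, -0.161]
force: [-1.1, 0.8, 5.5]
gripper_width: 0.5
```

```bash
python3 -c "
from h import *
st()"
```

```text
t 14.15 pos [ 0.5156 -0.2555  0.1704] rot [ 3.141 -0.    -0.161] F [-1.1  0.8  5.5] M [ 0.18  0.26 -0.08] w 0.5 q [-0.59  0.49 -0.22  0.86  0.    1.14]
```

Request:
servo_tool(steps="0 0 1.5 0 0 0 0;0 0 3 0 0 0 0;0 0 4.5 0 0 0 0;0 0 5 0 0 0 0;0 0 5 0 0 0 0")

```text
clock: 14.78
ee_pos: [0.5156, -0.2554, 0.1656]
ee_rot: [3.141, -0.0, -0.161]
force: [-2.4, 1.3, 8.0]
gripper_width: 0.491
```

```bash
python3 -c "
from h import *
st()"
```

```text
t 14.78 pos [ 0.5156 -0.2554  0.1656] rot [ 3.141 -0.    -0.161] F [-2.4  1.3  8. ] M [0.29 0.5  0.03] w 0.491 q [-0.59  0.49 -0.23  0.85  0.    1.14]
```

Request:
servo_tool(steps="0 0 1 0 0 0 0;0 0 2 0 0 0 0;0 0 2 0 0 0 0")

```text
clock: 15.15
ee_pos: [0.5156, -0.2555, 0.1643]
ee_rot: [3.141, -0.001, -0.161]
force: [-4.1, 2.6, 15.3]
gripper_width: 0.494
```

```bash
python3 -c "
from h import *
st()
p=robot.capture('scene');C=cloud(p);m=(np.hypot(C[...,0]-.516,C[...,1]+.2555)<.017)&(C[...,2]>.11)&(C[...,2]<.135)&(p['range_z']>0)
print(m.sum(),np.percentile(C[m][:,2],[50,75,90]))
cv2.imwrite('pics/d.png',cv2.resize(p['img'][150:250,120:220],None,fx=5,fy=5,interpolation=cv2.INTER_CUBIC))"
```

```text
t 15.15 pos [ 0.5156 -0.2555  0.1643] rot [ 3.141e+00 -1.000e-03 -1.610e-01] F [-4.1  2.6 15.3] M [0.56 0.89 0.02] w 0.494 q [-0.59  0.5  -0.23  0.84 -0.    1.14]
45 [0.12199072 0.12254669 0.12274296]
```

View pics/d.png

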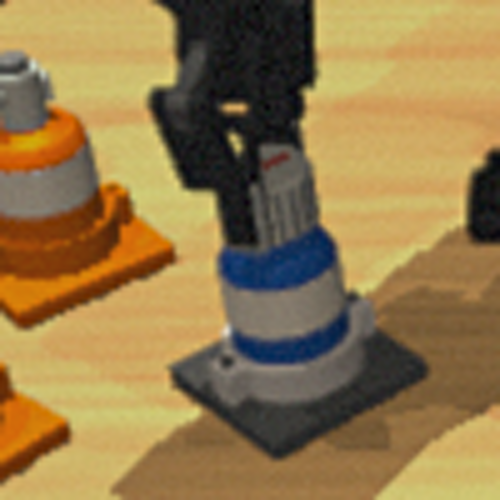

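The cap is down about 5 mm at the stop. I'll twist 90° anticlockwise seen from above, which is negative about tool z.

Request:
servo_tool(steps="0 0 -0.7 0 0 -0.05 0;0 0 -0.7 0 0 -0.15 0;0 0 -0.7 0 0 -0.3 0;0 0 -0.7 0 0 -0.45 0;0 0 -0.7 0 0 -0.6 0;0 0 -0.7 0 0 -0.75 0;0 0 -0.7 0 0 -0.9 0;0 0 -0.7 0 0 -1.05 0;0 0 -0.7 0 0 -1.2 0;0 0 -0.7 0 0 -1.35 0;0 0 -0.7 0 0 -1.5 0;0 0 -0.7 0 0 -1.57 0;0 0 -0.7 0 0 -1.57 0;0 0 -0.7 0 0 -1.57 0")

```text
clock: 16.95
ee_pos: [0.5165, -0.256, 0.1649]
ee_rot: [3.139, 0.001, 1.409]
force: [0.4, 0.4, 8.4]
gripper_width: 0.494
```

```bash
cat > k.py <<'E'
from h import *
import sys
st(); s=robot.sense()
for n in ('scene','top'):
    p=robot.capture(n);C=cloud(p);img=p['img'].astype(int)
    g=(img[...,2]-(img[...,1]+img[...,0])/2>25)&(np.hypot(C[...,0]-.516,C[...,1]+.2555)<.03)&(C[...,2]>.108)
    v,u=np.nonzero(g)
    if len(u)>3:
        z=np.median(C[g][:,2]); W=np.array([world(p,a,b,z) for a,b in zip(u,v)])
        V=np.linalg.svd(W[:,:2]-W[:,:2].mean(0))[2]; print(n,'stripe',len(W),'z',z.round(4),W.mean(0).round(4),np.degrees(np.arctan2(V[0,1],V[0,0])).round(0))
    cv2.imwrite('pics/k_%s.png'%n,cv2.resize(p['img'][100:250,100:250] if n=='scene' else p['img'][150:300,290:440],None,fx=4,fy=4,interpolation=cv2.INTER_CUBIC))
E
python3 k.py
```

```text
t 16.95 pos [ 0.5165 -0.256   0.1649] rot [3.139e+00 1.000e-03 1.409e+00] F [0.4 0.4 8.4] M [ 0.08 -0.03 -0.  ] w 0.494 q [-0.59  0.5  -0.23  0.84  0.   -0.43]
scene stripe 101 z 0.374 [ 0.5991 -0.2197  0.374 ] 14.0
top stripe 735 z 0.5852 [ 0.5171 -0.2564  0.5852] -128.0
```

View pics/k_scene.png

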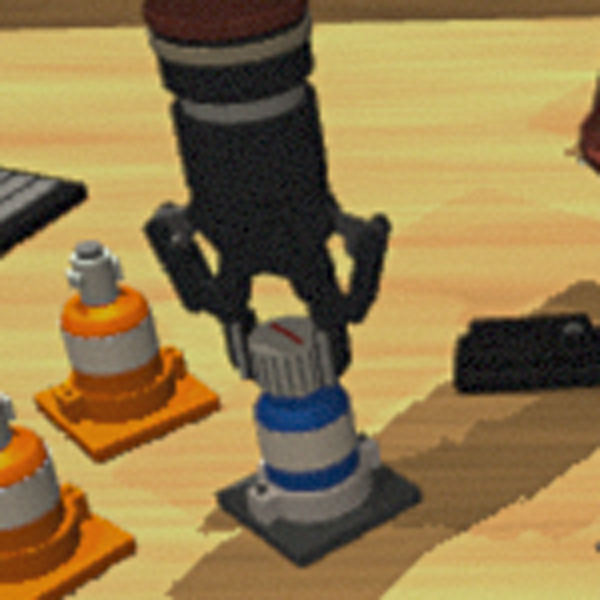

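The stripe has turned about 90°, from lower-left/upper-right to upper-left/lower-right, at crop pixels (272,322)–(303,345). Lifting off slowly.

Request:
servo_tool(steps="0 0 -3 0 0 0 0;0 0 -6 0 0 0 0;0 0 -12 0 0 0 0;0 0 -20 0 0 0 0;0 0 -30 0 0 0 0;0 0 -42 0 0 0 0;0 0 -56 0 0 0 0;0 0 -70 0 0 0 0;0 0 -84 0 0 0 0;0 0 -97 0 0 0 0;0 0 -106 0 0 0 0;0 0 -111 0 0 0 0;0 0 -113 0 0 0 0;0 0 -113 0 0 0 0;0 0 -113 0 0 0 0;0 0 -113 0 0 0 0")

```text
clock: 19.05
ee_pos: [0.5155, -0.2554, 0.2763]
ee_rot: [-3.141, -0.0, 1.409]
force: [1.4, 0.2, -0.6]
gripper_width: 0.494
```

```bash
cat > f.py <<'E'
from h import *
st();delta(.5157,-.2550,.2775,80.8)
for n in ('scene','top'):
    p=robot.capture(n);C=cloud(p)
    m=(np.hypot(C[...,0]-.516,C[...,1]+.2555)<.03)&(C[...,2]>.19)&(C[...,2]<.245)&(p['img'].min(2)>90)
    if m.any(): print(n,m.sum(),C[m].min(0).round(3),C[m].max(0).round(3))
    cv2.imwrite('pics/f_%s.png'%n,cv2.resize(p['img'][80:300,90:420],None,fx=2.4,fy=2.4,interpolation=cv2.INTER_CUBIC))
E
python3 f.py
```

```text
t 19.05 pos [ 0.5155 -0.2554  0.2763] rot [-3.141 -0.     1.409] F [ 1.4  0.2 -0.6] M [-0.05 -0.04  0.06] w 0.494 q [-0.59  0.4  -0.06  1.1  -0.   -0.43]
shift mm [ 0.4  0.2 -1.2] rotvec [-0.    -0.    -0.001]
scene 62 [ 0.491 -0.271  0.205] [ 0.538 -0.242  0.235]
```

View pics/f_scene.png

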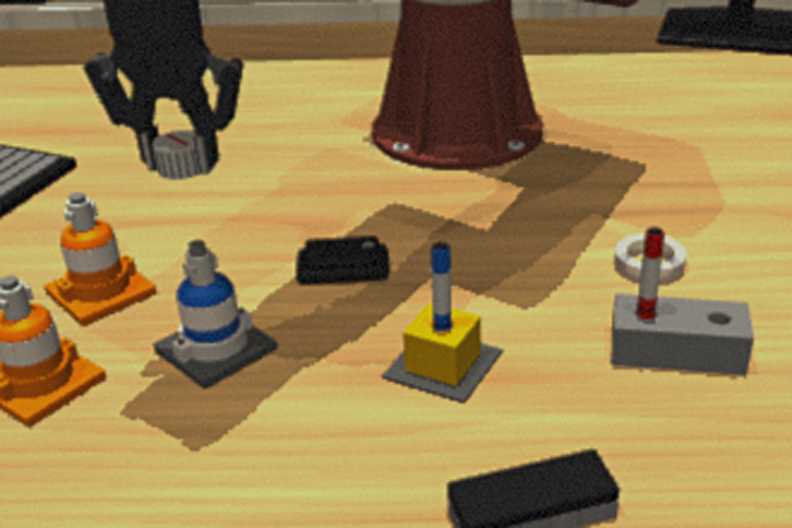

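The picture shows the cap at (180,155) in the jaws, level above the bare neck at (201,255). The blue marker is in the holder at (441,290), and the red marker, tape, mouse and eraser look unmoved. I'll let it settle and hand in.

Request:
servo_tool(steps="0 0 0 0 0 0 0;0 0 0 0 0 0 0;0 0 0 0 0 0 0;0 0 0 0 0 0 0")

```text
clock: 19.65
ee_pos: [0.5156, -0.2555, 0.2766]
ee_rot: [-3.142, 0.0, 1.409]
force: [0.9, 0.2, -0.2]
gripper_width: 0.494
```

```bash
python3 -c "
from h import *
st();print(np.abs(robot.sense()['dq']).max());print(robot.finish_job())"
```

```text
t 19.65 pos [ 0.5156 -0.2555  0.2766] rot [-3.142  0.     1.409] F [ 0.9  0.2 -0.2] M [-0.07 -0.02  0.04] w 0.494 q [-0.59  0.4  -0.06  1.11 -0.   -0.43]
0.001754321315064641
the job is handed in; nothing more can be done
None
```

The job is done and handed in at 19.65 s.

- **Marker:** The blue marker is in the yellow holder, same end down and all the way in, and released. The wrist felt the hole's floor, and the marker's top then measured about 0.14 m against an expected 0.138 m.
- **Cap:** I pressed it down about 5 mm to its stop, with 15 N at the wrist, and turned it 90° anticlockwise while held down. It lifted straight off.
- **Final pose:** The arm holds the cap level and still, directly above the bottle. Its lower edge is at about 0.206 m, roughly 9 cm over the neck top and 10.5 cm above where it sat locked. The task did not say which of these the 10 cm meant, so I aimed between them.

The red marker, eraser, mouse and tape look unmoved in the last scene picture; I judged that by eye and did not re-measure them.

**Checks that failed:**
- The arm blocked the overhead camera while the marker was going in and after its release, so those checks used only the scene camera and the wrist force.
- The stripe-angle script gave no usable value after the twist, so I confirmed the turn from the picture and the wrist yaw.

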